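Cover the white rings at the kit bench

TASK

The white rings must be kept from dust. Without picking anything up, first push the open drawer of white rings fully shut with the fingertips, then push the lid of the blue box of white rings down until it lies shut. Do not push the box out of its place, leave the drawer of red caps open just as it is, and do not disturb the other things on the bench.

Things in the scene. Friction and masses are not known exactly. Their poses are not given: they have to be found in the camera images.
- ring_unit: blue plastic drawer unit fixed to the bench, 150 mm deep (x), 130 wide (y), 75 high; origin: centre of its underside; x points from its front into the unit (pushing direction), z up. Its one grey drawer runs out of the front. Its drawer is full of white rings (27 mm stacks seen from above).
- ring_drawer (a joint): opening of the white-ring drawer, m: 0 fully shut, up to 0.10, starts 0.05 to 0.085; friction about 1.5 N plus damping 4 N per m/s, no spring, stays where left.
- ring_front (a point): centre of the flat outer face of the white-ring drawer's front panel, on the drawer, 38 mm above the bench; the panel is 124 mm wide, 62 high (from 7 to 69 mm above the bench), 8 thick, with no handle; x points in the pushing direction. When shut this point is 75 mm in front of the unit's origin.
- cap_unit: blue plastic drawer unit fixed to the bench, 150 mm deep (x), 130 wide (y), 75 high; origin: centre of its underside; x points from its front into the unit (pushing direction), z up. Its one grey drawer runs out of the front. Its drawer is full of red caps. To be left open as found.
- cap_drawer (a joint): opening of the red-cap drawer, m, as for the ring drawer.
- cap_front (a point): centre of the front panel's outer face of the red-cap drawer, as ring_front.
- ring_box: blue stock box full of white rings, standing loose on the bench, 140 x 140 mm, 80 high, about 0.9 kg with its lid; origin: centre of its underside, z up, x towards its hinge side (away from the robot). Its white lid stands part open.
- box_lid (a joint): angle of the box's lid, rad: 0 shut, flat on the rim; 1.57 upright; starts 0.85 to 1.25. The hinge is stiff (about 0.14 N m): the lid stays where it is left and must be pushed all the way down.
- lid_hinge (a point): middle of the lid's hinge line, 80 mm above the bench, 70 mm in x from the box's origin; fixed to the lid: y runs along the hinge line; x lies in the lid and points from the free edge to the hinge, z is the normal of its upper (outer) face.
- lid_edge (a point): middle of the lid's free edge on its upper (outer) face: 146 mm from the hinge line. The white lid is 150 mm wide and 6 thick (the hinge line is at its under face); a black tab 40 mm wide sticks out 10 mm beyond this edge. Axes as lid_hinge.
- glue_a: small white glue bottle with orange nozzle, 32 mm diameter, 102 high, standing; origin under its centre. Bystander.
- glue_b: small white glue bottle with grey nozzle, 32 mm diameter, 102 high, standing; origin under its centre. Bystander.
- pliers: pliers with red and black handles, lying, 142 mm long, 58 wide, 14 high; origin under the pivot; handles towards +x of its frame. Bystander.
- ring_stack: stack of white rings, 44 mm diameter, 32 high; origin under its centre. Bystander.
- magnets: steel cylinder of stacked magnets, 24 mm diameter, 30 high; origin under its centre. Bystander.
- screwdriver: screwdriver lying, handle to -x of its frame. Bystander.
- cap_jar: small jar with red lid, 50 mm diameter, 55 high; origin under its centre. Bystander.
Mind the look-alikes: they are no part of the job. Leave any orange look-alike of the ring_unit alone.

How it is judged:
On the way, in this order (a step that is already met when the one before it is completed fails the run):
1. the white-ring drawer is fully shut (value of joint ring_drawer below 0.004 m), for 0.2 s.
2. the box's lid is shut (value of joint box_lid below 0.05 rad), for 0.2 s.
At the end, for the whole second after the job is handed in: The white-ring drawer is within 4 mm of fully shut and the lid of the ring box within 0.05 rad of shut; the box stands upright, at rest, within 30 mm of where it was; the red-cap drawer is within 10 mm of where it was (value of joint ring_drawer below 0.004 m and value of joint box_lid below 0.05 rad and distance of cap_front from where it was at the start of the episode below 0.01 m and distance of ring_box from where it was at the start of the episode below 0.03 m and angle between ring_box's own z axis and vertical below 0.05 rad and linear speed of ring_box below 0.02 m/s); the robot touches nothing.
It fails at once if the red-cap drawer is moved by more than 10 mm (distance of cap_front from where it was at the start of the episode above 0.01 m).
It fails at once if the ring box is lifted by more than 10 mm, tipped, or moved by more than 30 mm (height (world z) of ring_box above 0.01 m or angle between ring_box's own z axis and vertical above 0.15 rad or distance of ring_box from where it was at the start of the episode above 0.03 m).
It fails at once if a bystander (glue bottle, pliers, ring stack, magnets, screwdriver, jar) is picked up, knocked over, or moved by more than 30 mm (distance of any of glue_a, glue_b, pliers, ring_stack, magnets, screwdriver, cap_jar from where it was at the start of the episode above 0.03 m or angle between any of glue_a, glue_b, ring_stack, magnets, cap_jar's own z axis and vertical above 0.6 rad).
It also fails if it takes over 48 s, if anything falls off the work surface, if the arm or the gripper's body presses on something with over 40 N, if the wrist force passes 120 N, or if a joint passes its speed limit or range.

ROBOT

A 6-joint arm with a two-finger parallel gripper is mounted at the origin on the work surface. World frame = base frame: x ahead of the robot, y to its left, z up, the work surface at z = 0. Lengths are in m, angles in rad, forces in N, time in s.
With the tool pointing down it reaches from about 0.375 to 0.925 m from the base axis. Payload 5.7 kg.
Tool frame: the origin (TCP) lies on the centre line of the jaws, within the pads' length; the fingertips stand 25 mm ahead of it and the grasp point (between the pads) lies 6 mm ahead of it; z points along the fingers, y is the line along which they close (so a half turn about z gives the same grasp; the last joint's range is limited). The gripper opens to 85 mm and grips with 20 to 120 N. Pads are 22 mm wide; open, the fingers measure 114 mm over their backs; the gripper's body (76 mm by 85 mm) begins 54 mm behind the grasp point. The pads swing forward as they close: fully open they stand 13 mm farther back than shut.
Start: joints at [1.208, 0.359, 1.51, -0, 1.272, -0.115], TCP at [0.147, 0.582, 0.256] pointing down, gripper open.
Joint ranges: [-2.97, 2.97], [-1.01, 2.36], [0.21, 2.38], [-0.96, 4.11], [0.2, 2.71], [-2.98, 2.98]. Speed limits (rad/s): [2.39, 2.39, 3.14, 3.14, 3.14, 3.14].

INTERFACE

Orientations are given as a unit quaternion [x, y, z, w].
In Python, from plant import env, imaging, ticket, nets gives the robot as it stands.
- The arm moves only by the shell command python3 -m jog 'ROWS' [FORCE]. ROWS is JSON, a list of rows, each a list of 3 entries, a list of its own where there are three numbers: the shift along the tool's x, y, z in units of 50 mm (1.0 is 50 mm), then the turn, a rotation vector about the tool's x, y, z in rad, then the opening, from 0 (shut) to 1 (fully open). In form: [[[x, y, z], [rx, ry, rz], fingers], ...]. A call has 1 to 8 rows; each row shifts and turns the commanded pose from where the row before left it, along the tool's axes as they then stand; what a row does not reach is not made up. A row lasts 1/10 s, in which the tool goes at most 50 mm and 8.59 degrees, less where a joint would pass 70% of its speed; a pose out of reach is approached as far as the arm can. A call is refused whole if a number of a shift passes 1 or a number of a turn 0.15, either way. A call with a gripper value outside its range is refused whole. The fingers move at their own pace and stop on an object; FORCE is the grip in N (left out, the last holds). Time passes only in rows, so rows that do not move let the fingers close. It gives the time, the measured TCP pose, the force, the opening and the grip force at its end, in the units of the state.
- env.get_state(): the state, without advancing time (a new reading comes with each control period).
- imaging.grab_frame(name): name is "scene" or "top"; returns the picture (384x512x3 uint8, red, green, blue); there is no depth.
- imaging.get_calibration(name): a dict with "mtx" (3x3 intrinsics, pixels), "k1" (the pictures are not rectified: a ray, as slopes to the right and down, at radius r is drawn at 1 + k1 r^2 times it, then the intrinsics apply), "T" (4x4, takes a point from camera to world coordinates). Camera axes: x right, y down, z forward; pixel columns grow to the right and rows downward; lengths in m; the calibration is good to about 2 mm. A picture is of the moment at which its call begins. get_calibration takes no time and is no camera call.
- ticket.job_done(): hands the job in; it is judged then, once.
Trained networks look in the newest picture that a camera, given by its name, has taken for a name from the list of things; names that differ only in an ending like _2 or _b are one class to them, and where a whole thing is asked for, a point or a joint stands for the part that bears it (a point fixed in the world has none). Each returns a list of dicts, best first, with "score" (0 to 1); they miss things now and then, are a little off and sometimes report something else, mostly with a low value. They report only what shows in the picture. A call takes as long as a camera call. They do not tell look-alikes from the thing itself.
- nets.trace(camera, thing): "region" (384x512 bool, what is visible of it) and "centre" ([column, row] in pixels, amid what is visible of it).
The state is a dict: "time": time; "qpos": joint angles; "dq": joint speeds; "joint_efforts": joint torques, N m; "position": TCP position; "tool_rot": TCP orientation; "force": force on the tool from outside, world axes, zero at the start; "torque": the same for the moment, N m; "opening": opening from 0.0 (shut) to 1.0 (fully open); "finger_force": force on a finger pad.
Only numpy, scipy, OpenCV 4.12 (cv2) and the standard library are available. Lean on these libraries where they do the work, as an engineer would, in place of code of your own. Each camera call takes 0.05 s, during which the arm holds its last target. There are 200 camera calls.

## Working session

There is one attempt and no reset: what is moved stays moved. The work goes in short steps, Python scripts to look and compute and a shell command to move; the robot and the scene stay as the last step left them, time stands still between calls to the robot, and variables do not carry over. Pictures are saved under pics/ and viewed, at most 10 in all, crops included, and the job is handed in when it is done.

```bash
mkdir -p pics; ls; python3 - <<'E'
from plant import env, imaging, nets
import cv2,numpy as np
for n in("scene","top"):
    f=imaging.grab_frame(n); cv2.imwrite(f"pics/{n}0.png",f[:,:,::-1])
    c=imaging.get_calibration(n); print(n,np.round(c["mtx"],1).tolist(),c["k1"],np.round(c["T"],3).tolist())
    for t in("ring_unit","ring_front","cap_front","ring_box","box_lid"):
        for d in nets.trace(n,t)[:3]: print(t,round(d["score"],2),np.round(d["centre"]),d["region"].sum())
s=env.get_state();print(s)
E
```

```text
pics
scene [[354.8, 0.0, 254.4], [0.0, 354.8, 195.1], [0.0, 0.0, 1.0]] -0.07127682503050327 [[-0.611, 0.636, -0.471, 1.16], [0.791, 0.481, -0.378, 0.429], [-0.014, -0.604, -0.797, 0.985], [0.0, 0.0, 0.0, 1.0]]
ring_unit 0.86 [193. 156.] 2183
ring_unit 0.59 [272. 161.] 1721
ring_front 0.62 [216. 146.] 472
ring_front 0.47 [163. 142.] 198
cap_front 0.94 [358. 207.] 517
ring_box 0.64 [239. 203.] 3012
box_lid 0.9 [238. 197.] 1968
top [[386.2, 0.0, 255.2], [0.0, 386.2, 186.2], [0.0, 0.0, 1.0]] -0.07365277910068263 [[0.025, -0.994, 0.106, 0.506], [-1.0, -0.023, 0.014, -0.015], [-0.011, -0.106, -0.994, 1.271], [0.0, 0.0, 0.0, 1.0]]
ring_unit 0.95 [347. 205.] 2809
ring_unit 0.66 [278. 254.] 1997
ring_front 0.58 [276. 276.] 57
cap_front 0.77 [165. 239.] 759
ring_box 0.82 [258. 175.] 2432
box_lid 0.76 [260. 160.] 666
box_lid 0.35 [422. 240.] 282
{'time': 0.6, 'qpos': array([ 1.20789908e+00,  3.58777375e-01,  1.51036647e+00,  1.86544746e-05,
        1.27249614e+00, -1.15137745e-01]), 'dq': array([-1.61815695e-04, -3.17179637e-05,  4.87541907e-04, -9.50729652e-04,
        1.30333435e-03,  3.89144839e-04]), 'joint_efforts': array([-4.67266102e-05, -5.27294433e+01, -2.78922987e+01, -8.50178253e-05,
        2.29379053e-03,  2.58752226e-05]), 'position': array([0.14716058, 0.58166674, 0.25629305]), 'tool_rot': array([ 1.23565869e-01,  9.92336372e-01, -2.08808232e-05, -1.42642727e-05]), 'force': array([ 0.37543678, -0.69623872, -0.45966731]), 'torque': array([-0.02115629,  0.04275687,  0.05576399]), 'finger_force': 0.0, 'opening': 0.9954867511229337}
```

View pics/scene0.png

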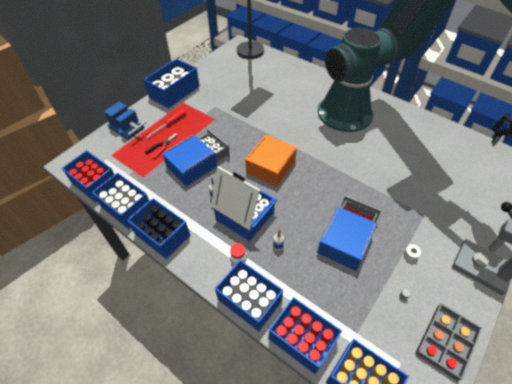

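View pics/top0.png

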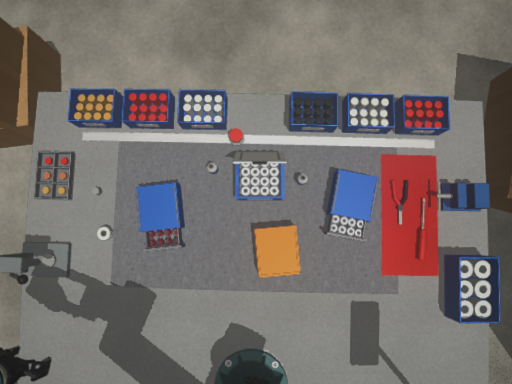

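The scene picture shows the white-ring unit at about (192,158) with its drawer towards (213,146). The box has its lid up at (237,197), and the cap unit is at (348,235). In the top picture the ring unit is at (352,195) with its drawer front near (345,237), and the box is at (260,180) with its lid edge near row 160. The orange look-alike is at (277,250). Next I'll enlarge the relevant parts.

```bash
cat > h.py <<'E'
import numpy as np, cv2
from plant import imaging
def cal(n):
    c=imaging.get_calibration(n); return np.array(c["mtx"]),np.array([c["k1"],0,0,0.]),np.array(c["T"])
def ray(n,px):
    K,d,T=cal(n); p=cv2.undistortPoints(np.array(px,float).reshape(-1,1,2),K,d).reshape(-1,2)
    return T[:3,3],np.c_[p,np.ones(len(p))]@T[:3,:3].T
def plane(n,px,z):
    o,r=ray(n,px); return o+r*((z-o[2])/r[:,2])[:,None]
def proj(n,P):
    K,d,T=cal(n); Ti=np.linalg.inv(T)
    return cv2.projectPoints(np.array(P,float).reshape(-1,3),cv2.Rodrigues(Ti[:3,:3])[0],Ti[:3,3],K,d)[0].reshape(-1,2)
E
python3 - <<'E'
import cv2,numpy as np
from h import *
t=cv2.imread("pics/top0.png"); s=cv2.imread("pics/scene0.png")
a=cv2.resize(t[140:250,220:390],None,fx=4.5,fy=4.5,interpolation=2); b=cv2.resize(s[125:245,155:295],None,fx=5,fy=5,interpolation=2)
cv2.imwrite("pics/a.png",a);cv2.imwrite("pics/b.png",b)
# blue top faces
hsv=cv2.cvtColor(t,cv2.COLOR_BGR2HSV); m=cv2.inRange(hsv,(105,120,130),(125,255,255))
n,l,st,c=cv2.connectedComponentsWithStats(m)
for i in range(1,n):
    if st[i,4]>400 and 130<c[i,1]<270:
        pts=np.argwhere(l==i)[:,::-1]; w=plane("top",pts,.075)[:,:2].astype(np.float32)
        print(c[i].round(),st[i,4],cv2.minAreaRect(w))
for nm,px in dict(glue_a=(212,168),glue_b=(303,179),jar=(236,135)).items(): print(nm,plane("top",[px],.09 if nm!="jar" else .055).round(3))
E
```

```text
[354. 195.] 1659 ((0.6129870414733887, -0.3062551021575928), (0.12659046053886414, 0.14102831482887268), 79.93043518066406)
[157. 207.] 1668 ((0.5607224702835083, 0.3048495054244995), (0.1410360485315323, 0.12816226482391357), 7.910811424255371)
glue_a [[0.685 0.136 0.09 ]]
glue_b [[ 0.657 -0.146  0.09 ]]
jar [[0.799 0.067 0.055]]
```

View pics/a.png

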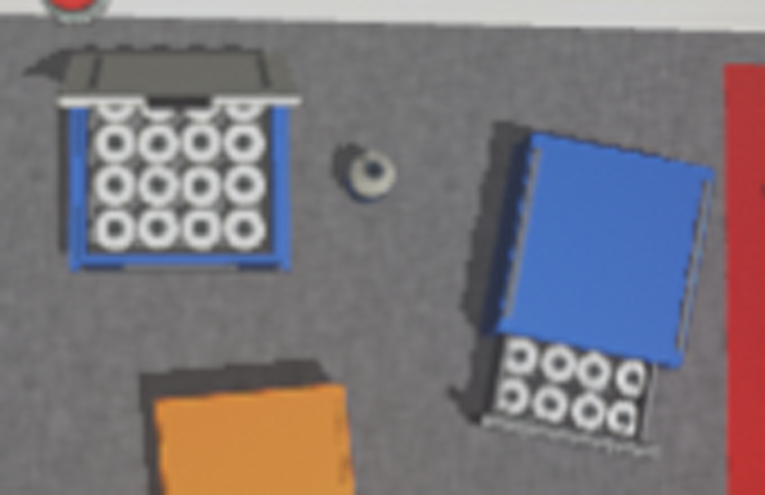

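View pics/b.png

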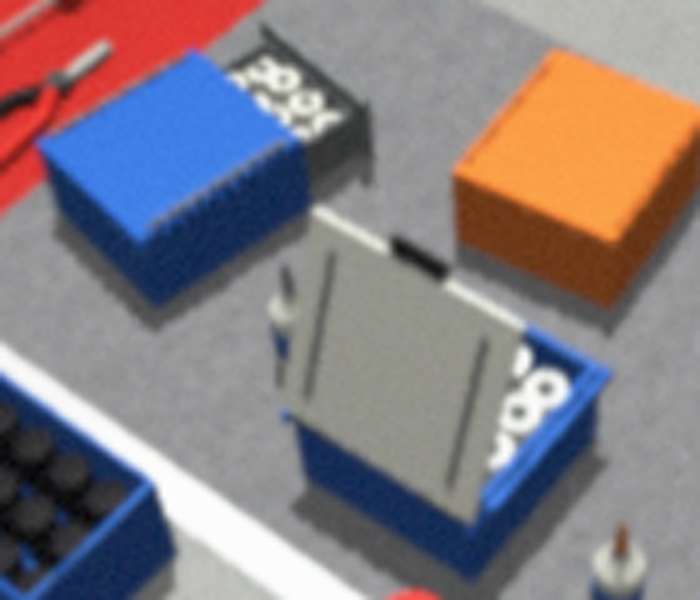

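The top crop shows the ring unit's blue top with corners at (535,130), (712,170), (680,365) and (495,332), and the drawer's front edge running from (485,425) to (658,452). The lid's free edge runs from (60,100) to (300,100). In the scene crop that edge runs from (313,208) to (525,325), and the hinge from (285,410) to (470,522).

```bash
python3 - <<'E'
from h import *
A=lambda p:np.array(p)/4.5+[220-.4,140-.4]
B=lambda p:np.array(p)/5+[155-.4,125-.4]
c=plane("top",A([(535,130),(712,170),(680,365),(495,332)]),.075)[:,:2]; print("unit",c.round(3).tolist(),c.mean(0))
f=plane("top",A([(485,428),(658,455)]),.069)[:,:2]; print("front",f.round(3).tolist(),f.mean(0),np.linalg.norm(f[0]-f[1]))
r=plane("top",A([(70,268),(290,268)]),.08)[:,:2];print("box front rim",r.round(3).tolist())
def tri(a,b):
    o1,d1=ray("top",[a]);o2,d2=ray("scene",[b]);d1=d1[0];d2=d2[0]
    s=np.linalg.lstsq(np.c_[d1,-d2],o2-o1,rcond=None)[0];p=o1+s[0]*d1;q=o2+s[1]*d2
    return ((p+q)/2).round(3),np.linalg.norm(p-q).round(4)
# in scene left edge = far from ... image x right ~ +y
for a,b in(((300,100),(313,208)),((60,100),(525,325)),((60+118,100),(418,262))): print("edge",tri(A(a),B(b)))
h=plane("scene",B([(285,410),(470,522)]),.08);print("hinge scene",h.round(3).tolist())
for n,z in(("orange",.075),):print(n,plane("top",A([(155,400),(340,385),(340,500)]),z).round(3).tolist())
E
```

```text
unit [[0.695, -0.258], [0.67, -0.382], [0.534, -0.359], [0.554, -0.231]] [ 0.61319376 -0.30770843]
front [[0.488, -0.226], [0.472, -0.345]] [ 0.48001465 -0.28556275] 0.12082624623046
box front rim [[0.591, 0.062], [0.594, -0.089]]
edge (array([ 0.688, -0.085,  0.217]), np.float64(0.0011))
edge (array([0.684, 0.064, 0.217]), np.float64(0.0025))
edge (array([ 0.685, -0.01 ,  0.22 ]), np.float64(0.0007))
hinge scene [[0.742, -0.079, 0.08], [0.737, 0.064, 0.08]]
orange [[0.502, 0.002, 0.075], [0.515, -0.125, 0.075], [0.437, -0.126, 0.075]]
```

The fits:

| Thing | Estimate |
|---|---|
| Ring unit | about (0.613,-0.307), yaw about -10°, drawer open about 60 mm |
| Drawer front | (0.480,-0.286) |
| Lid edge | (0.686,-0.010,0.218) |
| Lid hinge | x about 0.735, angle about 1.2 rad |

I'll travel high along an arc with the fingers shut and turn tool x to -u, the reverse of the pushing direction.

```bash
python3 -m jog '[[[0,0,0],[0,0,-0.073],0],[[-0.64,-0.46,0],[0,0,0],0],[[-0.64,-0.46,0],[0,0,0],0],[[-0.64,-0.46,0],[0,0,0],0],[[-0.64,-0.46,0],[0,0,0],0],[[-0.64,-0.46,0],[0,0,0],0],[[-0.64,-0.46,0],[0,0,0],0],[[-0.64,-0.46,0],[0,0,0],0]]' 60
python3 -m jog '[[[-0.64,-0.46,0],[0,0,0],0],[[-0.64,-0.46,0],[0,0,0],0],[[-0.64,-0.46,0],[0,0,0],0],[[0,0,0],[0,0,0],0]]'
```

```text
time: 1.4
position: [0.3407, 0.383, 0.2565]
tool_rot: [0.087, 0.996, 0.0, 0.0]
force: [1.3, -0.4, -0.1]
opening: 0.004
finger_force: 0.0
time: 1.8
position: [0.4257, 0.2967, 0.2566]
tool_rot: [0.089, 0.996, -0.0, 0.001]
force: [0.2, 0.5, -0.2]
opening: 0.002
finger_force: 0.0
```

```bash
python3 -m jog '[[[-0.2,-0.73,0],[0,0,0],0],[[-0.2,-0.73,0],[0,0,0],0],[[-0.2,-0.73,0],[0,0,0],0],[[-0.2,-0.73,0],[0,0,0],0],[[-0.2,-0.73,0],[0,0,0],0],[[-0.2,-0.73,0],[0,0,0],0],[[-0.2,-0.73,0],[0,0,0],0],[[-0.2,-0.73,0],[0,0,0],0]]'
python3 -m jog '[[[-0.07,-0.69,0],[0,0,0],0],[[-0.07,-0.69,0],[0,0,0],0],[[-0.07,-0.69,0],[0,0,0],0],[[-0.07,-0.69,0],[0,0,0],0],[[-0.07,-0.69,0],[0,0,0],0],[[-0.07,-0.69,0],[0,0,0],0],[[-0.07,-0.69,0],[0,0,0],0],[[-0.07,-0.69,0],[0,0,0],0]]'
python3 -m jog '[[[0,0,0],[0,0,0],0],[[0,0,0],[0,0,0],0]]'
```

```text
time: 2.6
position: [0.4501, -0.0028, 0.2565]
tool_rot: [0.087, 0.996, 0.0, 0.0]
force: [0.4, 1.1, -1.0]
opening: -0.002
finger_force: 0.0
time: 3.4
position: [0.4299, -0.2795, 0.2565]
tool_rot: [0.087, 0.996, 0.0, 0.0]
force: [0.3, -0.2, 0.4]
opening: 0.001
finger_force: 0.0
time: 3.6
position: [0.4298, -0.2785, 0.2562]
tool_rot: [0.088, 0.996, 0.0, -0.0]
force: [-0.7, 0.6, 0.2]
opening: -0.0
finger_force: 0.0
```

```bash
python3 -m jog '[[[0,0,0.77],[0,0,0],0],[[0,0,0.77],[0,0,0],0],[[0,0,0.77],[0,0,0],0],[[0,0,0.77],[0,0,0],0],[[0,0,0.77],[0,0,0],0],[[0,0,0],[0,0,0],0]]'
python3 -m jog '[[[-0.25,0,0],[0,0,0],0],[[-0.25,0,0],[0,0,0],0],[[-0.2,0,0],[0,0,0],0],[[-0.2,0,0],[0,0,0],0],[[-0.2,0,0],[0,0,0],0]]'
python3 -m jog '[[[-0.12,0,0],[0,0,0],0],[[-0.12,0,0],[0,0,0],0],[[-0.12,0,0],[0,0,0],0],[[-0.12,0,0],[0,0,0],0],[[-0.12,0,0],[0,0,0],0]]'
```

```text
time: 4.2
position: [0.4271, -0.2745, 0.0601]
tool_rot: [0.087, 0.996, 0.003, -0.004]
force: [-2.0, 1.3, 0.1]
opening: 0.001
finger_force: 0.0
time: 4.7
position: [0.4852, -0.2886, 0.0649]
tool_rot: [0.087, 0.996, -0.0, 0.0]
force: [-1.7, 0.3, 1.1]
opening: -0.0
finger_force: 0.9
time: 5.2
position: [0.5138, -0.2934, 0.0637]
tool_rot: [0.087, 0.996, 0.0, -0.0]
force: [-2.3, 0.5, 1.1]
opening: -0.002
finger_force: 0.9
```

```bash
python3 -m jog '[[[-0.08,0,0],[0,0,0],0],[[-0.06,0,0],[0,0,0],0],[[-0.05,0,0],[0,0,0],0],[[0,0,0],[0,0,0],0]]'
python3 -m jog '[[[-0.04,0,0],[0,0,0],0],[[-0.04,0,0],[0,0,0],0],[[0,0,0],[0,0,0],0]]'
```

```text
time: 5.6
position: [0.5234, -0.2952, 0.0638]
tool_rot: [0.087, 0.996, -0.0, 0.0]
force: [-0.5, 0.0, -0.1]
opening: 0.0
finger_force: 0.0
time: 5.9
position: [0.5241, -0.2952, 0.0636]
tool_rot: [0.087, 0.996, 0.001, -0.003]
force: [-9.0, -0.8, 5.1]
opening: 0.001
finger_force: 4.4
```

```bash
python3 -m jog '[[[-0.04,0,0],[0,0,0],0],[[-0.03,0,0],[0,0,0],0],[[0,0,0],[0,0,0],0],[[0,0,0],[0,0,0],0]]'
python3 -m jog '[[[0.3,0,0],[0,0,0],0],[[0.6,0,0],[0,0,0],0],[[0.3,0,-0.9],[0,0,0],0],[[0,0,-0.9],[0,0,0],0],[[0,0,-0.9],[0,0,0],0],[[0,0,-0.9],[0,0,0],0],[[0,0,-0.2],[0,0,0],0],[[0,0,0],[0,0,0],0]]'
python3 - <<'E'
import cv2
from h import *
f=imaging.grab_frame("top")[:,:,::-1]; cv2.imwrite("pics/c.png",cv2.resize(f[130:270,220:400],None,fx=4,fy=4,interpolation=2))
E
```

```text
time: 6.3
position: [0.5242, -0.2951, 0.0635]
tool_rot: [0.087, 0.996, 0.001, -0.006]
force: [-19.0, -1.0, 12.9]
opening: 0.002
finger_force: 9.0
time: 7.1
position: [0.4726, -0.2869, 0.2563]
tool_rot: [0.087, 0.996, -0.002, 0.002]
force: [0.4, -0.1, 0.1]
opening: -0.005
finger_force: 0.0
```

View pics/c.png

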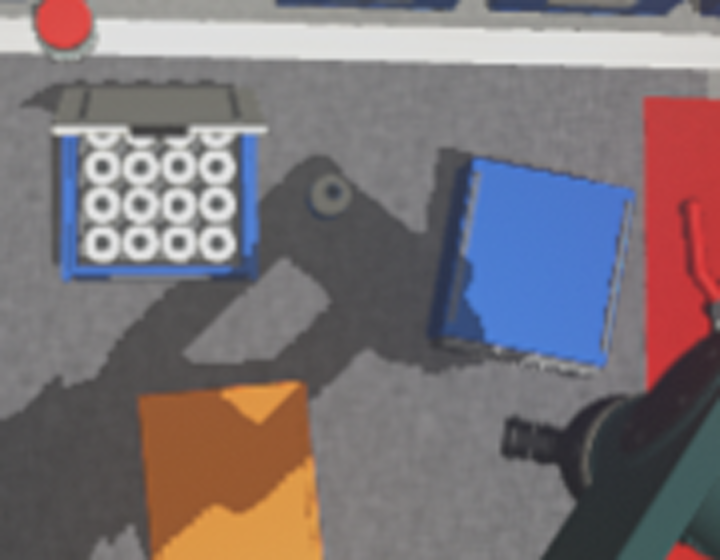

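The drawer is shut: it hit its stop at 19 N, and at (520,357) the front is flush with the unit. The box is unmoved, with the lid edge at row 130 of the crop. Now I'll rise, turn square to the box, and go over and beyond the lid.

```bash
python3 -m jog '[[[0,0,-0.7],[0,0,-0.1],0],[[0,0,-0.7],[0,0,-0.1],0],[[0,0,0],[0,0,0],0]]'
python3 -m jog '[[[-0.7,0.675,0],[0,0,0],0],[[-0.7,0.675,0],[0,0,0],0],[[-0.7,0.675,0],[0,0,0],0],[[-0.7,0.675,0],[0,0,0],0],[[-0.7,0.675,0],[0,0,0],0],[[-0.7,0.675,0],[0,0,0],0],[[-0.7,0.675,0],[0,0,0],0],[[-0.7,0.675,0],[0,0,0],0]]'
python3 -m jog '[[[0,0,0],[0,0,0],0]]'
python3 - <<'E'
import numpy as np
th=np.array([1.2,1.1,1.0,.9,.8,.7,.6,.5,.4,.3,.2,.1,0]);x=.735-.12*np.cos(th)+.006*np.sin(th)+.011;z=.08+.12*np.sin(th)+.006*np.cos(th)+.025
print(np.c_[th,x,z].round(3).tolist());print((np.c_[-np.diff(x),-np.diff(z)]/.05).round(2).tolist())
E
```

```text
time: 7.45
position: [0.4727, -0.287, 0.326]
tool_rot: [-0.014, 1.0, -0.001, 0.002]
force: [0.4, -0.2, -0.4]
opening: 0.001
finger_force: 0.0
time: 8.25
position: [0.7446, -0.0072, 0.3198]
tool_rot: [-0.012, 1.0, 0.0, -0.002]
force: [1.0, -0.8, 0.2]
opening: 0.003
finger_force: 0.0
time: 8.35
position: [0.7467, -0.0035, 0.3185]
tool_rot: [-0.015, 1.0, 0.001, -0.002]
force: [0.7, -0.6, -0.6]
opening: -0.003
finger_force: 0.0
[[1.2, 0.708, 0.219], [1.1, 0.697, 0.215], [1.0, 0.686, 0.209], [0.9, 0.676, 0.203], [0.8, 0.667, 0.195], [0.7, 0.658, 0.187], [0.6, 0.65, 0.178], [0.5, 0.644, 0.168], [0.4, 0.638, 0.157], [0.3, 0.633, 0.146], [0.2, 0.63, 0.135], [0.1, 0.627, 0.123], [0.0, 0.626, 0.111]]
[[0.22, 0.09], [0.21, 0.11], [0.2, 0.13], [0.19, 0.15], [0.17, 0.17], [0.15, 0.18], [0.14, 0.2], [0.12, 0.21], [0.09, 0.22], [0.07, 0.23], [0.05, 0.24], [0.02, 0.24]]
```

```bash
python3 -m jog '[[[0,0,0.5],[0,0,0],0],[[0,0,0.5],[0,0,0],0],[[0,0,0.5],[0,0,0],0],[[0,0,0.5],[0,0,0],0],[[0,0,0],[0,0,0],0]]'
python3 -m jog '[[[0.25,0,0],[0,0,0],0],[[0.25,0,0],[0,0,0],0],[[0.25,0,0],[0,0,0],0],[[0.2,0,0.09],[0,0,0],0],[[0.2,0,0.11],[0,0,0],0],[[0,0,0],[0,0,0],0]]'
python3 - <<'E'
import cv2
from h import *
f=imaging.grab_frame("scene")[:,:,::-1]; cv2.imwrite("pics/d.png",cv2.resize(f[125:245,165:305],None,fx=4,fy=4,interpolation=2))
E
```

```text
time: 8.85
position: [0.74, -0.0091, 0.2163]
tool_rot: [-0.012, 1.0, 0.001, -0.006]
force: [0.4, -0.3, -1.1]
opening: -0.002
finger_force: 0.0
time: 9.45
position: [0.6851, -0.0107, 0.2133]
tool_rot: [-0.012, 1.0, 0.0, -0.001]
force: [-0.2, 0.4, -0.7]
opening: 0.003
finger_force: 0.0
```

View pics/d.png

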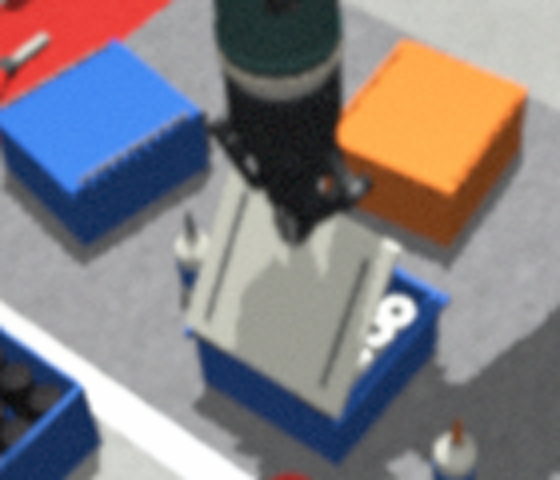

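The lid has turned down a little, and the fingertips rest on its outer face at about (290,235) in the crop. The box is in place, so I'll continue along the arc.

```bash
python3 -m jog '[[[0.2,0,0.15],[0,0,0],0],[[0.19,0,0.16],[0,0,0],0],[[0.17,0,0.17],[0,0,0],0],[[0.15,0,0.18],[0,0,0],0],[[0.14,0,0.2],[0,0,0],0],[[0.12,0,0.21],[0,0,0],0]]'
python3 -m jog '[[[0.09,0,0.22],[0,0,0],0],[[0.07,0,0.23],[0,0,0],0],[[0.05,0,0.24],[0,0,0],0],[[0.02,0,0.2],[0,0,0],0],[[0,0,0],[0,0,0],0]]'
```

```text
time: 10.1
position: [0.6379, -0.0117, 0.1596]
tool_rot: [-0.013, 1.0, -0.0, 0.0]
force: [0.4, -0.5, 0.1]
opening: 0.002
finger_force: 0.4
time: 10.6
position: [0.6256, -0.0117, 0.1138]
tool_rot: [-0.013, 1.0, 0.0, -0.002]
force: [-0.2, 0.2, 1.0]
opening: -0.0
finger_force: 0.0
```

```bash
python3 -m jog '[[[0,0,0.06],[0,0,0],0],[[0,0,0.04],[0,0,0],0],[[0,0,0],[0,0,0],0],[[0,0,0],[0,0,0],0]]'
python3 -m jog '[[[0,0,0.03],[0,0,0],0],[[0,0,0.03],[0,0,0],0],[[0,0,0],[0,0,0],0],[[0,0,0],[0,0,0],0]]'
```

```text
time: 11.0
position: [0.6274, -0.012, 0.1116]
tool_rot: [-0.013, 1.0, -0.0, 0.001]
force: [-1.3, 1.3, 4.5]
opening: -0.004
finger_force: 2.1
time: 11.4
position: [0.6275, -0.012, 0.1112]
tool_rot: [-0.013, 1.0, -0.0, 0.001]
force: [-7.6, 0.9, 25.0]
opening: 0.001
finger_force: 12.3
```

```bash
python3 -m jog '[[[0,0,-0.2],[0,0,0],0],[[0,0,-0.6],[0,0,0],0],[[0,0,-0.8],[0,0,0],0],[[0,0,-0.8],[0,0,0],0],[[0,0,-0.8],[0,0,0],0],[[0.8,0,0],[0,0,0],0],[[0.8,0,0],[0,0,0],0],[[0.8,0,0],[0,0,0],0]]'
python3 -m jog '[[[0.8,0,0],[0,0,0],0],[[0.4,0,0],[0,0,0],0],[[0,0,0],[0,0,0],0],[[0,0,0],[0,0,0],0]]'
python3 - <<'E'
import cv2
from h import *
f=imaging.grab_frame("scene")[:,:,::-1];g=imaging.grab_frame("top")[:,:,::-1]
a=cv2.resize(f[100:250,150:400],(750,450)); cv2.imwrite("pics/e.png",a)
cv2.imwrite("pics/f.png",cv2.resize(g[120:280,120:440],(800,400)))
E
```

```text
time: 12.2
position: [0.5059, -0.015, 0.2681]
tool_rot: [-0.013, 1.0, -0.0, 0.001]
force: [-1.0, -0.5, 0.2]
opening: -0.003
finger_force: 0.0
time: 12.6
position: [0.4478, -0.0166, 0.2683]
tool_rot: [-0.012, 1.0, -0.0, 0.001]
force: [0.1, 0.2, 0.6]
opening: -0.002
finger_force: 0.0
```

View pics/e.png

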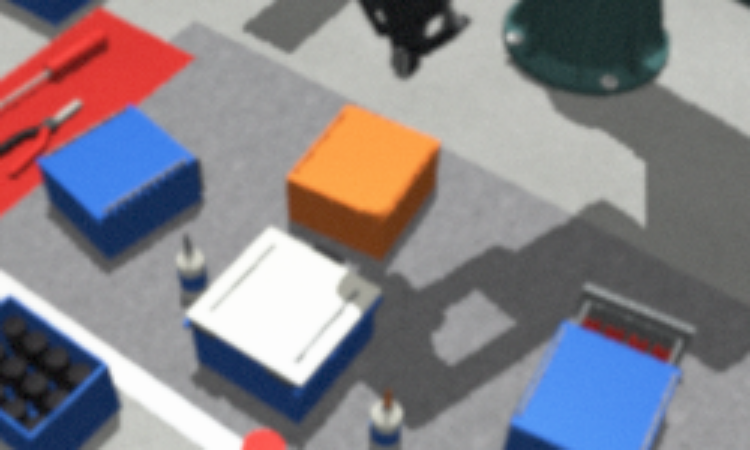

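View pics/f.png

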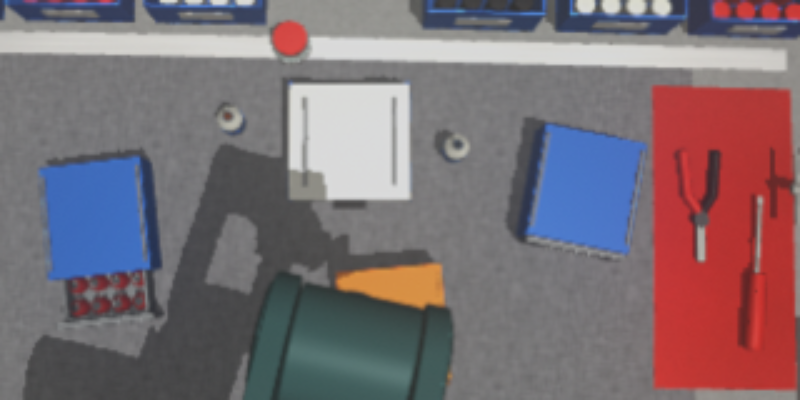

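The lid lies flat on the box at (285,305) in the scene crop. The ring drawer is shut, the cap drawer is still open, and the bystanders have not moved.

```bash
python3 -c "
from plant import ticket
print(ticket.job_done())"
```

```text
the job is handed in; nothing more can be done
None
```

The white-ring drawer was pushed shut, then the blue box's lid was closed; the final pictures show both shut and the cap drawer, box and bystanders in place, and the job is handed in (no verdict was returned).

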